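# Press the bush home on the arbor press and hold it

## Task

Press the brass bush fully home in its housing with the hand-lever arbor press: first flip the lever's safety catch right back with its thumb tab, then pull the lever down until the flange of the bush is seated, and keep holding the lever down firmly so that the bush stays under pressure - finish while still holding it. Leave the catch flipped back and leave the other things on the bench where they are.

Things in the scene. Friction and masses are not known exactly. Their poses are not given: they have to be found in the camera images.
- press: Dark grey-green cast-iron arbor press, bolted to the bench. Origin on the bench top under the ram's axis; its x axis points to the column (the back), so its front is -x; y to its left, z up. Base 250 x 110 x 28 mm; column at x 72 to 138 mm; head 50 mm wide (y -25 to 25), x -31 to 137, z 150 to 262 mm. All points below are in this frame.
- lever_hinge (a point): Centre of the lever's hub, on the hinge axis (along the press's y), at (25, -60, 190) mm of the press frame; fixed.
- lever_knob (a point): Centre of the black ball knob, 35 mm diameter, at the end of the lever, 185 mm from the hinge. It starts at (-94, -60, 332) mm and, with the bush seated, is at about (-160, -60, 190) mm: the lever is then level, pointing to the front.
- lever_arm: The lever: steel bar of 13 mm diameter with the ball knob at its end, on the press's right (-y) side. Origin at the hub centre, -x axis along the bar to the knob, y as the press's y. A steel pin of 10 mm diameter stands out of the bar 80 mm from the hub, towards the head; the catch's hook sits in front of it.
- lever (a joint): Lever angle in rad: 0 at rest, 50 degrees above the level towards the front; grows as the knob is pulled down and to the front, at most 1.1. A spring returns it to 0 when let go. It drives the ram down 16 mm per rad: the ram meets the bush at 0.25 to 0.5 and seats it at 0.875. The pull at the knob is 2 to 5 N, and about 5 N more while the bush slides in. Once the bush is seated the pull rises steeply. With the catch on, the lever stops after about 0.05.
- catch_hinge (a point): Pivot of the safety catch on the right cheek of the head, axis along the press's y, at (45, -40.5, 246) mm of the press frame; fixed.
- catch_tab (a point): Centre of the catch's thumb tab: a steel plate 28 mm wide (along y), 22 mm long and 6 mm thick, square to the catch's plane, at the end of its tail, 60 mm from the pivot. It starts at (75, -40.5, 298) mm: the tail leans 60 degrees above the level, to the back (a little less if the catch starts above 0). The hook arm, 6 mm thick, runs forward from the pivot, its top at z 272 mm, between head and lever.
- catch (a joint): Catch angle in rad: starts hooked over the lever's pin at 0 to 0.08; 1.0 is flipped right back. It grows as the tab is pushed back (press's +x) and down around the pivot, which lifts the hook; about 2 N at the tab. It stays where it is left.
- bush (a joint): How far the brass bush has been pressed down, in m: starts at 0 to 0.004 and is seated at 0.010. It stands upright in the aluminium housing under the ram; its flange is 35 mm across and 3 mm thick, the flange's top at z 93 mm minus this value. It stays where it is pressed to.
- ram: Square steel ram, 25 mm wide, sliding down through the head as the lever turns. Origin 4 mm above its pressing face, at z 101 mm with the lever at rest.
- bearing: Loose steel ball bearing ring, 52 mm across, 15 mm high, lying flat. Origin under its centre. To be left alone.
- wrench: Loose steel wrench, 170 mm long, lying along its x axis. To be left alone.
- oil_bottle: Loose white oil bottle, 54 mm across, 150 mm high, standing. Origin under its centre. To be left alone.
- grease_tin: Loose bare metal tin, 72 mm across, 62 mm high, standing. Origin under its centre. To be left alone.
- hammer: Loose hammer, 270 mm long, lying along its x axis. To be left alone.
- parts_tray: Loose grey plastic tray, 110 x 160 x 35 mm. Origin under its centre. To be left alone.
- mug: Loose white mug, 78 mm across, 92 mm high. Origin under its centre. To be left alone.

How it is judged:
On the way, in this order (a step that is already met when the one before it is completed fails the run):
1. the safety catch is flipped back while the lever is still at rest (value of joint catch above 0.5 rad and value of joint lever below 0.1 rad), for 0.2 s.
2. the gripper holds the lever down with the bush seated (value of joint bush above 0.0085 m and value of joint lever above 0.75 rad and contact force between the fingers and lever_arm above 2 N), for 0.2 s.
At the end, for the whole second after the job is handed in: The bush is within 1.5 mm of fully seated, the lever is pulled down (more than 0.75 rad) and held by the fingers (more than 2 N), the ram still bears on the bush with more than 8 N, and the catch is still flipped back (more than 0.4 rad) (all of step 2 and value of joint catch above 0.4 rad and contact force between ram and anything else above 8 N); the arm keeps its last pose, push and grip.
It fails at once if another thing on the bench was pushed more than 30 mm (distance of any of bearing, wrench, oil_bottle, grease_tin, hammer, parts_tray, mug from where it was at the start of the episode above 0.03 m).
It also fails if it takes over 51 s, if anything falls off the work surface, if the arm or the gripper's body presses on something with over 40 N, if the wrist force passes 120 N, or if a joint passes its speed limit or range.

## Robot

A 7-joint arm with a two-finger parallel gripper is mounted at the origin on the work surface. World frame = base frame: x ahead of the robot, y to its left, z up, the work surface at z = 0. Lengths are in m, angles in rad, forces in N, time in s.
With the tool pointing down it reaches from about 0.425 to 0.875 m from the base axis. Payload 4.7 kg.
Tool frame: the origin (TCP) lies on the front face of the gripper's body, between the roots of the fingers; the fingertips stand ctrl.nose_length ahead of it and the grasp point (between the pads) lies 51 mm ahead of it (ctrl.nose_length is the distance from the TCP to the fingertips, in m); z points along the fingers, x is the direction in which the jaws open and shut, and the axes are right-handed (so a half turn about z gives the same grasp; the last joint's range is limited). The gripper opens to 87 mm and grips with 3 to 60 N. Pads are 19 mm wide; open, the fingers measure 117 mm over their backs; the gripper's body (75 mm by 190 mm) begins 51 mm behind the grasp point.
Start: joints at [-1.124, 0.321, -0.07, 1.45, 0.023, 1.371, -0.057], TCP at [0.273, 0.59, 0.292] pointing down, gripper open.
Joint ranges: [-2.86, 2.86], [-0.3, 2.09], [-1.38, 1.24], [0.06, 2.45], [-1.56, 4.7], [0.09, 2.05], [-2.69, 2.69]. Speed limits (rad/s): [2.57, 2.57, 3.14, 3.14, 3.14, 3.14, 3.14].

## Interface

Orientations are given as a 3x3 rotation matrix whose columns are the frame's x, y, z axes.
In Python, from station import ctrl, viewer gives the robot as it stands.
- The arm moves only by the tool arm_command, never from a script. Its argument "commands" is a list of rows, each a list of 7 numbers: the turn, a rotation vector about the tool's x, y, z in rad, then the shift along the tool's x, y, z in m, then the finger opening in m, from 0 to 0.087. In form: [[rx, ry, rz, x, y, z, fingers], ...]. A call has 1 to 12 rows; each row shifts and turns the commanded pose from where the row before left it, along the tool's axes as they then stand; what a row does not reach is not made up. A row lasts 1/8 s, in which the tool goes at most 62.5 mm and 10.7 degrees, less where a joint would pass 70% of its speed; a pose out of reach is approached as far as the arm can. A call with a gripper value outside its range is refused whole. The fingers move at their own pace and stop on an object; "grip_force" is the grip in N (left out, the last holds). Time passes only in rows, so rows that do not move let the fingers close. It gives the time, the measured TCP pose, the force and the opening at its end, in the units of the state.
- ctrl.sense(): the state, without advancing time (a new reading comes with each control period).
- viewer.snapshot(name): name is "side" or "top"; returns a dict with "image" (480x640x3 uint8, red, green, blue), "fx", "fy", "cx", "cy" (pixels), "R" (3x3) and "t" (3): a world point X has camera coordinates R X + t. Camera axes: x right, y down, z forward; pixel columns grow to the right and rows downward; lengths in m; the calibration is good to about 2 mm. A picture is of the moment at which its call begins. There is no depth.
- ctrl.job_done(): hands the job in, once; it reports no verdict.
Trained networks look in a picture, given as the dict that the camera call returned (one of the last four; its "shot" number tells which), for a name from the list of things; names that differ only in an ending like _2 or _b are one class to them, and where a whole thing is asked for, a point or a joint stands for the part that bears it (a point fixed in the world has none). Each returns a list of dicts, best first, with "score" (0 to 1); they miss things now and then, are a little off and sometimes report something else, mostly with a low value. They report only what shows in the picture. A call takes as long as a camera call.
- viewer.search_frame(query, picture): "position" ([x, y, z] in m, in world coordinates, good to about 4 mm: the middle of the surface that is visible of it).
- viewer.place_of(query, picture): "position" ([x, y, z] in m, in world coordinates, good to about 4 mm: a listed point, or the origin of a listed thing).
The state is a dict: "clock": time; "q": joint angles; "joint_vel": joint speeds; "joint_torque": joint torques, N m; "tool_pos": TCP position; "eef_rot": TCP orientation; "wrist_force": force on the tool from outside, world axes, zero at the start; "torque": the same for the moment, N m; "grip_width": finger opening in m.
Only numpy, scipy, OpenCV 4.12 (cv2) and the standard library are available. Lean on these libraries where they do the work, as an engineer would, in place of code of your own. Each camera call takes 0.05 s, during which the arm holds its last target.

## Working session

There is one attempt and no reset: what is moved stays moved. The work goes in short steps, Python scripts to look and compute and a tool call to move; the robot and the scene stay as the last step left them, time stands still between calls to the robot, and variables do not carry over. Pictures are saved under pics/ and viewed, and the job is handed in when it is done.

Besides the shell and the picture viewer there is one more tool, called after "Request:" as a command line: name --pt "numbers of a row" for each row, then --argument value for the rest. arm_command: Moves the arm, as the interface text tells. Its arguments: {"type":"object","properties":{"commands":{"type":"array"},"grip_force":{"type":"number"}},"required":["commands"]}

```bash
ls; mkdir -p pics; cat > h.py <<'E'
import numpy as np, cv2
from station import ctrl, viewer
def save(p,n): cv2.imwrite(f'pics/{n}.png',cv2.cvtColor(p['image'],cv2.COLOR_RGB2BGR))
E
python3 - <<'E'
from h import *
np.set_printoptions(precision=4,suppress=True)
s=ctrl.sense(); print(s, ctrl.nose_length)
for n in ['side','top']:
    p=viewer.snapshot(n); save(p,n+'0')
    print(n,p['fx'],p['R'],p['t'])
    for q in ['press','lever_hinge','lever_knob','catch_hinge','catch_tab','lever_arm','ram']:
        try: print(q,[(np.round(d['position'],4),round(d['score'],2)) for d in viewer.place_of(q,p)][:2])
        except Exception as e: print(q,e)
E
```

```text
pics
{'clock': 0.0, 'q': array([-1.1239,  0.3218, -0.0701,  1.4517,  0.0226,  1.3708, -0.0569]), 'joint_vel': array([ 0.0004, -0.0004, -0.0005,  0.0001,  0.0003,  0.0035, -0.0004]), 'joint_torque': array([  0.0007, -49.1283,  -0.4034, -31.2533,  -0.0639,   0.0436,
         0.0002]), 'tool_pos': array([0.2725, 0.5897, 0.2912]), 'eef_rot': array([[ 0.4194,  0.9078, -0.0007],
       [ 0.9078, -0.4194, -0.0018],
       [-0.0019,  0.0001, -1.    ]]), 'wrist_force': array([-0.5197,  0.5753, -0.3846]), 'torque': array([-0.0183,  0.0491,  0.0415]), 'grip_width': 0.08695375436195234} 0.0697
side 446.165947441489 [[-0.9939 -0.1104  0.0061]
 [-0.0854  0.7312 -0.6768]
 [ 0.0702 -0.6732 -0.7361]] [0.5853 0.1881 1.1029]
press [(array([ 0.607 , -0.0023, -0.0006]), 0.93)]
lever_hinge [(array([ 0.5457, -0.0272,  0.1864]), 0.79)]
lever_knob [(array([0.5505, 0.0962, 0.3324]), 0.75), (array([ 0.6033, -0.0024,  0.1009]), 0.45)]
catch_hinge [(array([ 0.5645, -0.0464,  0.2441]), 0.95)]
catch_tab [(array([ 0.5564, -0.0753,  0.298 ]), 0.5)]
lever_arm [(array([ 0.543 , -0.0232,  0.188 ]), 0.71)]
ram [(array([ 0.6078, -0.0036,  0.1011]), 0.67)]
top 517.5717716052715 [[-0.0247 -0.9997 -0.003 ]
 [-0.9853  0.0249 -0.1691]
 [ 0.1691 -0.0012 -0.9856]] [0.0181 0.6205 1.2173]
press []
lever_hinge [(array([ 0.5437, -0.0244,  0.188 ]), 0.73), (array([ 0.5496, -0.0198,  0.19  ]), 0.57)]
lever_knob [(array([0.545 , 0.0961, 0.3293]), 0.74)]
catch_hinge [(array([ 0.5643, -0.0411,  0.2453]), 0.59), (array([ 0.4575, -0.0929,  0.0002]), 0.45)]
catch_tab [(array([ 0.5591, -0.0753,  0.3014]), 0.76)]
lever_arm [(array([ 0.5445, -0.0231,  0.189 ]), 0.87)]
ram []
```

View pics/side0.png

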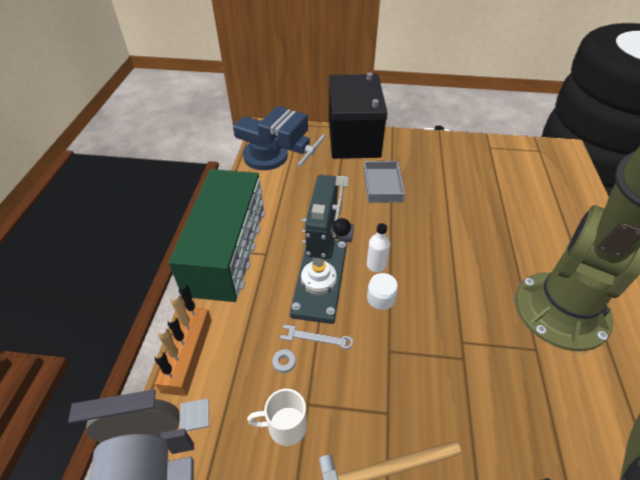

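View pics/top0.png

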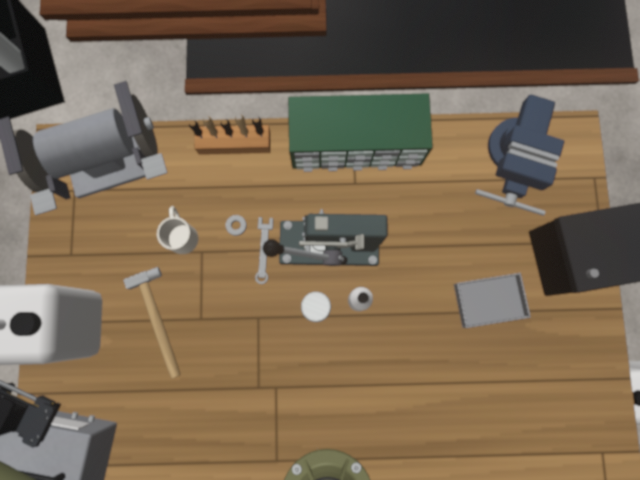

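```bash
python3 - <<'E'
from h import *
from scipy.optimize import least_squares
# fit press pose x,y,yaw from points
P=[(0,0,.607,-.0023),(.025,-.06,.5457,-.0272),(.025,-.06,.5437,-.0244),(-.094,-.06,.5505,.0962),(-.094,-.06,.545,.0961),(.045,-.0405,.5645,-.0464),(.045,-.0405,.5643,-.0411),(.075,-.0405,.5564,-.0753),(.075,-.0405,.5591,-.0753)]
P=np.array(P)
def f(v):
    c,s=np.cos(v[2]),np.sin(v[2])
    return np.r_[v[0]+c*P[:,0]-s*P[:,1]-P[:,2], v[1]+s*P[:,0]+c*P[:,1]-P[:,3]]
r=least_squares(f,[.6,0,-1.5]);print(r.x,np.degrees(r.x[2]),np.round(r.fun*1000,1))
for n in ['side','top']:
    p=viewer.snapshot(n)
    for q in ['bearing','wrench','oil_bottle','grease_tin','hammer','parts_tray','mug']:
        print(n,q,[(np.round(d['position'],3),round(d['score'],2)) for d in viewer.place_of(q,p)][:1])
    # overlay
    c,s=np.cos(r.x[2]),np.sin(r.x[2])
    im=cv2.cvtColor(p['image'],cv2.COLOR_RGB2BGR)
    pts=[(25,-60,190),(-94,-60,332),(45,-40.5,246),(75,-40.5,298),(-160,-60,190),(-31,-25,262),(137,-25,262),(-31,25,262),(137,25,262)]
    for a in pts:
        X=np.array([r.x[0]+(c*a[0]-s*a[1])/1000,r.x[1]+(s*a[0]+c*a[1])/1000,a[2]/1000])
        C=p['R']@X+p['t'];u=p['fx']*C[0]/C[2]+p['cx'];v=p['fy']*C[1]/C[2]+p['cy']
        print(a,np.round(X,3),int(u),int(v))
        cv2.circle(im,(int(u),int(v)),2,(0,0,255),-1)
    im=im[40:340,150:550]; cv2.imwrite(f'pics/{n}ov.png',cv2.resize(im,None,fx=2,fy=2))
E
```

```text
[ 0.60470194 -0.00173082 -1.61503358] -92.53460804205382 [-2.3 -2.  -0.  -1.6  3.9 -2.2 -2.   4.5  1.8  0.6  3.1  0.3 -1.4 -1.3
  1.5 -3.8  0.4  0.4]
side bearing [(array([ 0.66 ,  0.218, -0.003]), 0.89)]
side wrench [(array([0.591, 0.147, 0.003]), 0.92)]
side oil_bottle [(array([ 0.462, -0.09 , -0.003]), 0.62)]
side grease_tin [(array([0.446, 0.017, 0.003]), 0.63)]
side hammer [(array([0.414, 0.405, 0.001]), 0.58)]
side parts_tray [(array([ 0.454, -0.418, -0.   ]), 0.76)]
side mug [(array([ 0.626,  0.352, -0.003]), 0.6)]
(25, -60, 190) [ 0.544 -0.024  0.19 ] 346 231
(-94, -60, 332) [0.549 0.095 0.332] 341 226
(45, -40.5, 246) [ 0.562 -0.045  0.246] 339 207
(75, -40.5, 298) [ 0.561 -0.075  0.298] 342 180
(-160, -60, 190) [0.552 0.161 0.19 ] 335 298
(-31, -25, 262) [0.581 0.03  0.262] 327 225
(137, -25, 262) [ 0.574 -0.137  0.262] 338 174
(-31, 25, 262) [0.631 0.028 0.262] 304 222
(137, 25, 262) [ 0.624 -0.14   0.262] 317 172
top bearing [(array([0.658, 0.212, 0.   ]), 0.69)]
top wrench [(array([0.592, 0.146, 0.   ]), 0.57)]
top oil_bottle [(array([ 0.457, -0.093,  0.   ]), 0.61)]
top grease_tin [(array([ 0.447,  0.018, -0.   ]), 0.81)]
top hammer [(array([0.415, 0.406, 0.001]), 0.75)]
top parts_tray [(array([ 0.455, -0.415, -0.005]), 0.75)]
top mug [(array([0.627, 0.347, 0.   ]), 0.87)]
(25, -60, 190) [ 0.544 -0.024  0.19 ] 332 259
(-94, -60, 332) [0.549 0.095 0.332] 271 248
(45, -40.5, 246) [ 0.562 -0.045  0.246] 342 246
(75, -40.5, 298) [ 0.561 -0.075  0.298] 358 242
(-160, -60, 190) [0.552 0.161 0.19 ] 246 257
(-31, -25, 262) [0.581 0.03  0.262] 305 237
(137, -25, 262) [ 0.574 -0.137  0.262] 388 238
(-31, 25, 262) [0.631 0.028 0.262] 306 213
(137, 25, 262) [ 0.624 -0.14   0.262] 388 214
```

View pics/topov.png

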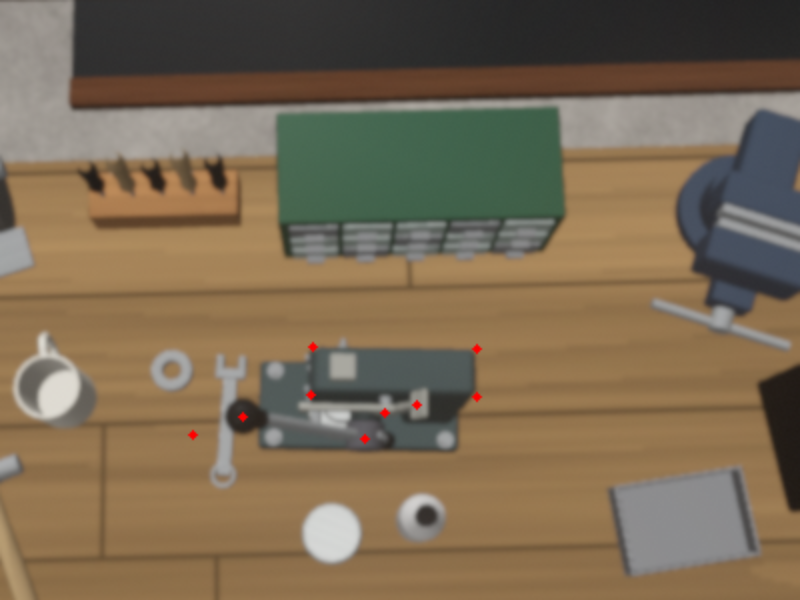

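View pics/sideov.png

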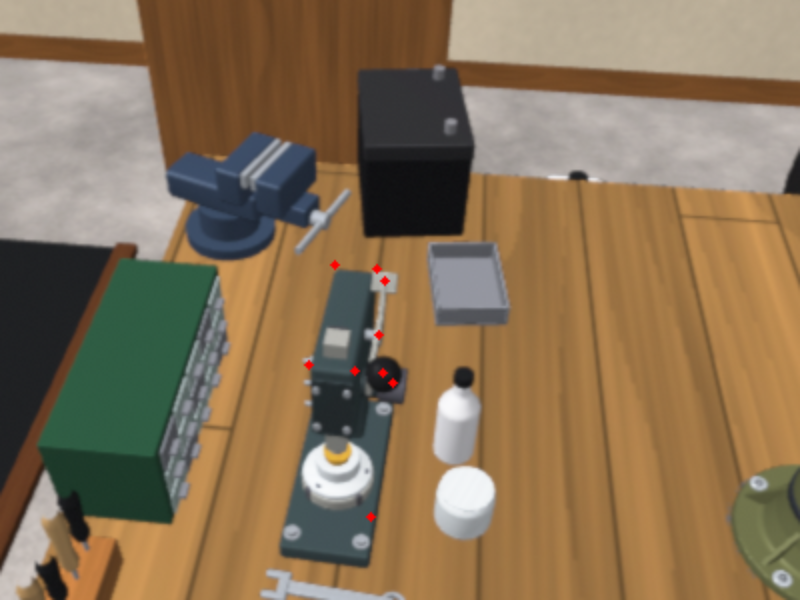

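The overlay agrees with the knob, tab and rear head corners. The front head corners in the side view look a few pixels off (2x crop, about (355,371) predicted against about (368,377) seen), so I'll zoom in to check.

```bash
python3 - <<'E'
from h import *
a=cv2.imread('pics/side0.png')[165:305,280:400]; b=cv2.imread('pics/top0.png')[200:280,255:400]
cv2.imwrite('pics/z1.png',cv2.resize(a,None,fx=4,fy=4,interpolation=cv2.INTER_CUBIC))
cv2.imwrite('pics/z2.png',cv2.resize(b,None,fx=5,fy=5,interpolation=cv2.INTER_CUBIC))
E
```

```text
(no output)
```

View pics/z1.png

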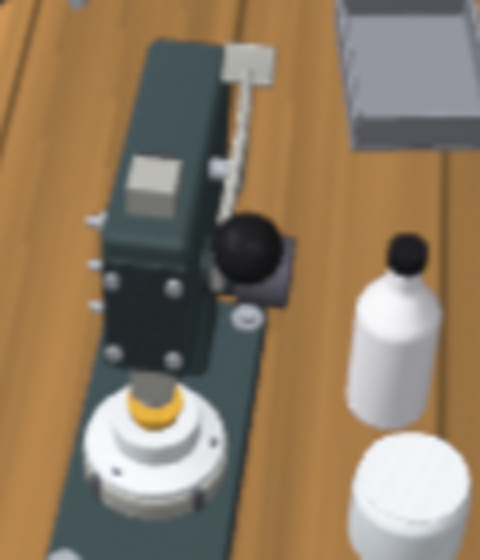

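View pics/z2.png

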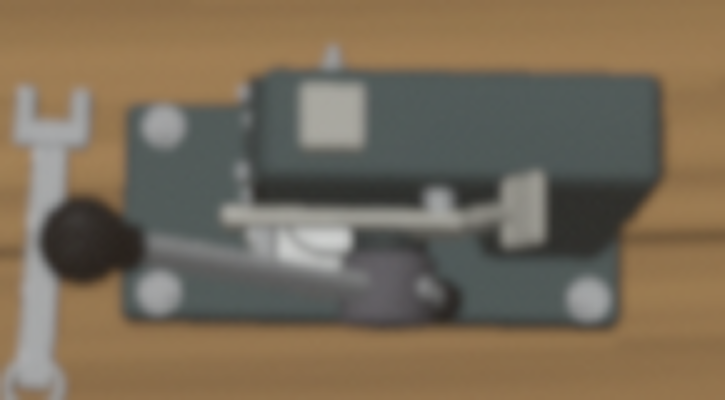

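The zoom matches the fitted pose: knob at (342.5,227) in side and (271.6,247.6) in top, tab at (342,181) and (360,242), all within 2 px. First I lift, turn the tool so that tool x lies along press y and tool y along press x, and close the fingers.

Request:
arm_command --pt "0 0 0 0 0 -0.045 0" --pt "0 0 0 0 0 -0.045 0" --pt "0 0 0 0 0 -0.045 0" --pt "0 0 0 0 0 -0.045 0" --pt "0 0 0.17 0 0 0 0" --pt "0 0 0.17 0 0 0 0" --pt "0 0 0.17 0 0 0 0" --pt "0 0 0.17 0 0 0 0" --pt "0 0 0.17 0 0 0 0" --pt "0 0 0.17 0 0 0 0" --pt "0 0 0.16 0 0 0 0" --pt "0 0 0 0 0 0 0" --grip_force 20

```text
clock: 3.1
tool_pos: [0.2726, 0.5901, 0.4723]
eef_rot: [[0.999, -0.04, 0.0], [-0.04, -0.999, 0.0], [0.0, -0.0, -1.0]]
wrist_force: [0.3, -0.2, -0.4]
grip_width: 0.0001
```

```bash
cat >> h.py <<'E'
np.set_printoptions(precision=4,suppress=True)
PX,PY,YAW=0.6047,-0.00173,-1.61503
def press(tip=0.0697):
    s=ctrl.sense();R=s['eef_rot'];X=s['tool_pos']+R[:,2]*tip
    c,sn=np.cos(YAW),np.sin(YAW);d=X[:2]-[PX,PY]
    print('clock',s['clock'],'tip press mm',np.round([1000*(c*d[0]+sn*d[1]),1000*(-sn*d[0]+c*d[1]),1000*X[2]],1),'F',s['wrist_force'],'grip',s['grip_width'])
    print('yawerr', np.arctan2(R[1,0],R[0,0])-(YAW+np.pi/2),'z',R[:,2],'q',s['q'])
E
python3 -c "
from h import *
press()"
```

```text
clock 3.1 tip press mm [-576.5 -358.   402.6] F [ 0.3188 -0.2214 -0.3882] grip 0.0001385707089021139
yawerr 0.004039115800962979 z [ 0.0002  0.     -1.    ] q [-1.236   0.3074  0.0803  1.1163 -0.0244  1.7187 -1.2032]
```

Request:
arm_command --pt "0 0 0 0.024 0.044 0 0" --pt "0 0 0 0.024 0.044 0 0" --pt "0 0 0 0.024 0.044 0 0" --pt "0 0 0 0.024 0.044 0 0" --pt "0 0 0 0.024 0.044 0 0" --pt "0 0 0 0.024 0.044 0 0" --pt "0 0 0 0.024 0.044 0 0" --pt "0 0 0 0.024 0.044 0 0" --pt "0 0 0 0.024 0.044 0 0" --pt "0 0 0 0.024 0.044 0 0" --pt "0 0 0 0.024 0.044 0 0" --pt "0 0 0 0.024 0.044 0 0"

```text
clock: 4.6
tool_pos: [0.5386, 0.049, 0.4726]
eef_rot: [[0.999, -0.038, 0.001], [-0.038, -0.999, 0.001], [0.001, -0.001, -1.0]]
wrist_force: [0.2, 0.7, -0.0]
grip_width: 0.0006
```

```bash
python3 -c "
from h import *
press()"
```

```text
clock 4.6 tip press mm [-47.8 -68.2 402.9] F [ 0.193   0.7385 -0.0206] grip 0.0005975537466265846
yawerr 0.006156127131592422 z [ 0.0009  0.0005 -1.    ] q [-0.666   0.0556  0.5602  1.4168 -0.0302  1.6767 -0.1478]
```

Request:
arm_command --pt "0 0 -0.005 0.007 0.03 0 0" --pt "0 0 0 0.007 0.03 0 0" --pt "0 0 0 0.007 0.028 0 0" --pt "0 0 0 0 0 0.03 0" --pt "0 0 0 0 0 0.03 0" --pt "0 0 0 0 0 0.02 0" --pt "0 0 0 0 0 0 0" --pt "0 0 0 0 0 0 0"

```text
clock: 5.6
tool_pos: [0.5561, -0.0383, 0.3933]
eef_rot: [[0.999, -0.036, 0.001], [-0.036, -0.999, 0.0], [0.001, -0.0, -1.0]]
wrist_force: [1.3, 0.0, 0.6]
grip_width: 0.0001
```

```bash
python3 -c "
from h import *
press()
p=viewer.snapshot('side');a=p['image'];save(p,'s1')
q=viewer.snapshot('top')
save(q,'t1')
import cv2
A=cv2.imread('pics/s1.png')[120:300,270:450];B=cv2.imread('pics/t1.png')[170:350,260:440]
cv2.imwrite('pics/c1.png',cv2.resize(np.hstack([A,B]),None,fx=2.2,fy=2.2,interpolation=2))"
```

```text
clock 5.6 tip press mm [ 38.7 -46.8 323.6] F [1.2796 0.0231 0.5506] grip 0.0001378397831011506
yawerr 0.008613023222682856 z [ 0.0015  0.0002 -1.    ] q [-0.5638  0.0935  0.6369  1.5414 -0.0559  1.5235  0.0379]
```

View pics/c1.png

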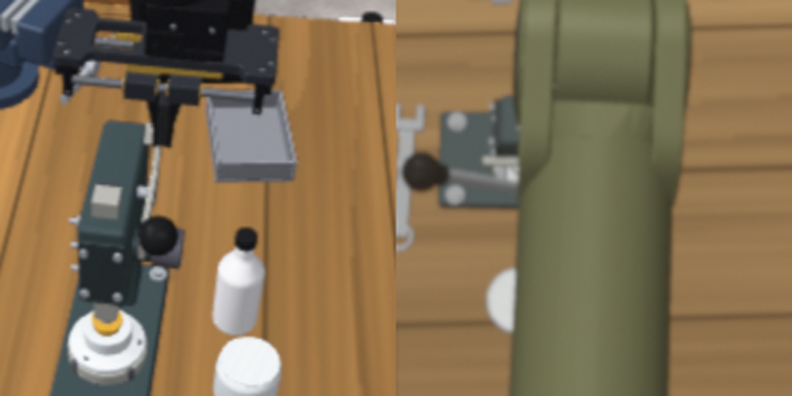

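The side view shows the closed fingertips (crop (162,145)) just in front of the tab, clear of the head and lever. Next I lower them and push the tab along its arc.

Request:
arm_command --pt "0 0 0.008 0 0 0.014 0" --pt "0 0 0 0 0 0.013 0" --pt "0 0 0 0 0.01 0 0" --pt "0 0 0 0 0.011 0 0" --pt "0 0 0 0 0.007 0.003 0" --pt "0 0 0 0 0.007 0.003 0" --pt "0 0 0 0 0.006 0.004 0" --pt "0 0 0 0 0 0 0"

```text
clock: 6.7
tool_pos: [0.5538, -0.0806, 0.355]
eef_rot: [[0.999, -0.047, -0.0], [-0.047, -0.999, -0.001], [-0.0, 0.001, -1.0]]
wrist_force: [0.7, -0.0, 0.0]
grip_width: 0.0003
```

```bash
python3 -c "
from h import *
press()"
```

```text
clock 6.7 tip press mm [ 81.1 -47.4 285.3] F [ 0.671  -0.0078  0.0412] grip 0.0003450904795230483
yawerr -0.0023701124226960593 z [-0.0001 -0.0012 -1.    ] q [-0.5148  0.1104  0.6697  1.6038 -0.0678  1.4512  0.1134]
```

Request:
arm_command --pt "0 0 0 0 0.006 0.007 0" --pt "0 0 0 0 0.006 0.009 0" --pt "0 0 0 0 0.004 0.007 0" --pt "0 0 0 0 0.003 0.006 0" --pt "0 0 0 0 0 0 0" --pt "0 0 0 0 0 0 0"

```text
clock: 7.45
tool_pos: [0.5531, -0.0979, 0.3263]
eef_rot: [[0.999, -0.045, 0.0], [-0.045, -0.999, 0.001], [0.0, -0.001, -1.0]]
wrist_force: [-1.3, 2.6, 2.9]
grip_width: 0.0003
```

```bash
python3 -c "
from h import *
press()
p=viewer.snapshot('side');save(p,'s2')
import cv2
A=cv2.imread('pics/s2.png')[120:270,270:420]
cv2.imwrite('pics/c2.png',cv2.resize(A,None,fx=4,fy=4,interpolation=2))"
```

```text
clock 7.45 tip press mm [ 98.3 -47.2 256.6] F [-1.3072  2.6357  2.9323] grip 0.00032897534511429875
yawerr -0.00031491281295199097 z [ 0.0001  0.0006 -1.    ] q [-0.4897  0.1284  0.6822  1.6458 -0.0827  1.3965  0.1583]
```

View pics/c2.png

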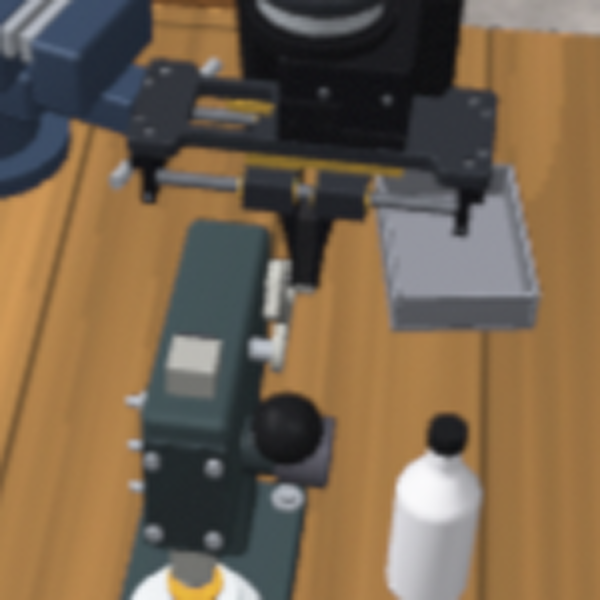

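```bash
python3 -c "
from h import *
p=viewer.snapshot('side');c,s=np.cos(YAW),np.sin(YAW)
for n,a in dict(pivot=(45,-40.5,246),tab0=(75,-40.5,298),tabA=(104,-27,252),tabB=(104,-54,252),hookup=(5,-40.5,309),hookmid=(20,-40.5,285),tip=(98,-47,257)).items():
    X=np.array([PX+(c*a[0]-s*a[1])/1000,PY+(s*a[0]+c*a[1])/1000,a[2]/1000])
    C=p['R']@X+p['t'];print(n,(p['fx']*C[0]/C[2]+p['cx']-270)*4,(p['fy']*C[1]/C[2]+p['cy']-120)*4)
print(viewer.place_of('catch_tab',p),viewer.search_frame('catch_tab',p)[:2])
"
```

```text
pivot 278.8948744166114 348.3698145052557
tab0 289.07119663861135 241.8727702564903
tabA 269.50056856868696 267.9043569028995
tabB 316.06732652459027 272.9410563890068
hookup 272.37660448111114 313.50389180051104
hookmid 274.9186435466879 327.7267006999608
tip 303.0402234808812 271.95745089936213
[{'position': [0.5533, -0.1055, 0.2498], 'score': 0.61}] [{'position': [0.5575, -0.0348, 0.2678], 'score': 0.61}]
```

Request:
arm_command --pt "0 0 0 0 0 -0.03 0" --pt "0 0 0 0 0 -0.04 0" --pt "0 0 0 0 0 -0.04 0" --pt "0 0 0 0 0 -0.04 0" --pt "0 0 0 0 0 0 0"

```text
clock: 8.28
tool_pos: [0.5539, -0.0997, 0.4788]
eef_rot: [[0.999, -0.046, 0.005], [-0.046, -0.999, -0.002], [0.005, 0.002, -1.0]]
wrist_force: [0.3, -0.1, -1.7]
grip_width: 0.0006
```

```bash
python3 -c "
from h import *
press()
p=viewer.snapshot('side');save(p,'s3')
for q in ['catch_tab','lever_knob']: print(q,[(d['position'],d['score']) for d in viewer.place_of(q,p)])
import cv2
A=cv2.imread('pics/s3.png')[120:270,270:420]
cv2.imwrite('pics/c3.png',cv2.resize(A,None,fx=4,fy=4,interpolation=2))"
```

```text
clock 8.275 tip press mm [100.2 -46.1 409.1] F [ 0.2962 -0.1472 -1.7376] grip 0.0005664956553324493
yawerr -0.0022649204484342447 z [ 0.005  -0.0019 -1.    ] q [-0.4858  0.1163  0.6959  1.3583 -0.0741  1.6882  0.1511]
catch_tab [([0.5545, -0.1036, 0.2518], 0.67)]
lever_knob [([0.5482, 0.0979, 0.3317], 0.7)]
```

View pics/c3.png

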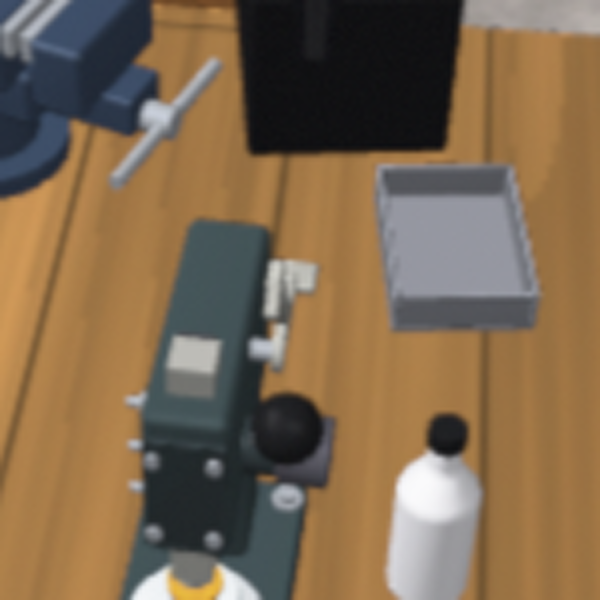

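The catch is now back. The network puts the tab at z 0.252, which gives about 0.95 rad, and the picture shows the tail lying flat with the hook up. The knob hasn't moved. Next I go over the knob with the fingers open.

Request:
arm_command --pt "0 0 0 -0.003 -0.033 0 0.07" --pt "0 0 0 -0.003 -0.033 0 0.07" --pt "0 0 0 -0.002 -0.033 0 0.07" --pt "0 0 0 -0.002 -0.033 0 0.07" --pt "0 0 0 -0.002 -0.033 0 0.07" --pt "0 0 0 -0.002 -0.03 0 0.07" --pt "0 0 0 0 0 0 0.07" --pt "0 0 0 0 0 0 0.07"

```text
clock: 9.43
tool_pos: [0.5478, 0.096, 0.4753]
eef_rot: [[0.999, -0.046, -0.001], [-0.046, -0.999, -0.002], [-0.001, 0.002, -1.0]]
wrist_force: [-0.1, -0.4, 0.1]
grip_width: 0.0677
```

```bash
python3 -c "
from h import *
press()"
```

```text
clock 9.425 tip press mm [-95.  -61.2 405.6] F [-0.1319 -0.3616  0.1209] grip 0.06771918849036844
yawerr -0.0019870939983785973 z [-0.0013 -0.0015 -1.    ] q [-0.7077  0.097   0.5386  1.3727 -0.0487  1.6869 -0.2229]
```

Request:
arm_command --pt "0 0 0 0 0 0.03 0.07" --pt "0 0 0 0 0 0.03 0.07" --pt "0 0 0 0 0 0.02 0.07" --pt "0 0 0 0 0 0.012 0.07" --pt "0 0 0 0 0 0 0.07"

```text
clock: 10.05
tool_pos: [0.5477, 0.0962, 0.3837]
eef_rot: [[0.999, -0.046, -0.001], [-0.046, -0.999, -0.0], [-0.001, 0.001, -1.0]]
wrist_force: [-0.6, 0.4, 0.2]
grip_width: 0.0702
```

```bash
python3 -c "
from h import *
press()
p=viewer.snapshot('side');save(p,'s4')
import cv2
A=cv2.imread('pics/s4.png')[120:270,270:420]
cv2.imwrite('pics/c4.png',cv2.resize(A,None,fx=4,fy=4,interpolation=2))"
```

```text
clock 10.05 tip press mm [-95.3 -61.4 314. ] F [-0.5519  0.4018  0.2465] grip 0.07017180566008946
yawerr -0.0021955105569775382 z [-0.0011 -0.0005 -1.    ] q [-0.711   0.0905  0.5305  1.5574 -0.0456  1.5072 -0.2257]
```

View pics/c4.png

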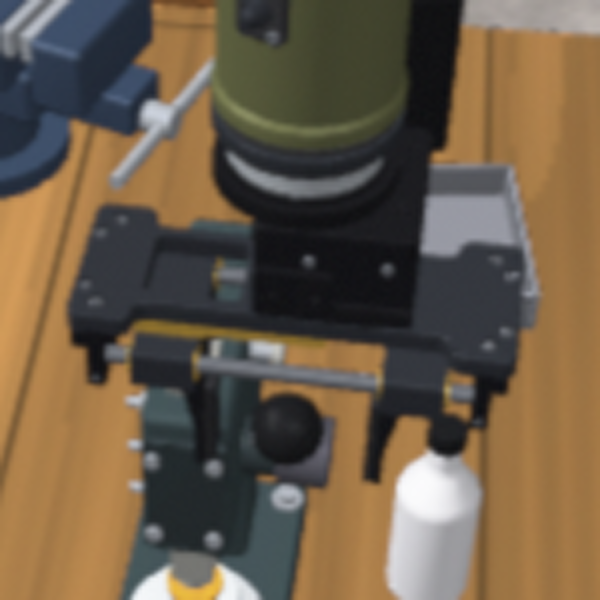

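The knob (crop (287,428)) sits centred between the open fingers. Closing on it now.

Request:
arm_command --pt "0 0 0 0 0 0 0.02" --pt "0 0 0 0 0 0 0.02" --pt "0 0 0 0 0 0 0.02" --pt "0 0 0 0 0 0 0.02" --pt "0 0 0 0 0 0 0.02" --pt "0 0 0 0 0 0 0.02" --grip_force 45

```text
clock: 10.85
tool_pos: [0.5495, 0.0972, 0.3845]
eef_rot: [[0.999, -0.045, 0.005], [-0.045, -0.999, 0.0], [0.005, -0.0, -1.0]]
wrist_force: [6.7, -0.4, -1.9]
grip_width: 0.0335
```

```bash
python3 -c "
from h import *
press(0.051)
a=np.radians(50)
for l in [0,.1,.2,.3,.4,.5,.6,.7,.8,.875,.92]:
    t=a-l; print(l,np.round([25-185*np.cos(t),190+185*np.sin(t)],1))
"
```

```text
clock 10.85 tip press mm [-96.4 -59.3 333.5] F [ 6.7186 -0.3613 -1.9389] grip 0.03350095171972054
yawerr -0.0009964447661123393 z [ 0.0046  0.     -1.    ] q [-0.7117  0.091   0.53    1.5555 -0.0453  1.503  -0.2258]
0 [-93.9 331.7]
0.1 [-107.5  319.1]
0.2 [-119.7  305.3]
0.3 [-130.5  290.2]
0.4 [-139.7  274.2]
0.5 [-147.3  257.4]
0.6 [-153.2  239.8]
0.7 [-157.2  221.8]
0.8 [-159.5  203.4]
0.875 [-160.   189.6]
0.92 [-159.8  181.2]
```

Request:
arm_command --pt "0 0 0 0.001 -0.006 0.007 0.02" --pt "0 0 0 0.001 -0.007 0.006 0.02" --pt "0 0 0 0 -0.006 0.007 0.02" --pt "0 0 0 0 -0.006 0.007 0.02" --pt "0 0 0 0 -0.006 0.007 0.02" --pt "0 0 0 0 -0.005 0.008 0.02" --pt "0 0 0 0 0 0 0.02"

```text
clock: 11.72
tool_pos: [0.5514, 0.1344, 0.342]
eef_rot: [[0.999, -0.043, 0.0], [-0.043, -0.999, 0.001], [0.0, -0.001, -1.0]]
wrist_force: [-0.5, 1.6, 5.7]
grip_width: 0.0329
```

```bash
python3 -c "
from h import *
press(0.051)
p=viewer.snapshot('side');save(p,'s5')
print([(d['position'],d['score']) for d in viewer.place_of('lever_knob',p)])
import cv2
A=cv2.imread('pics/s5.png')[150:330,260:440]
cv2.imwrite('pics/c5.png',cv2.resize(A,None,fx=3.3,fy=3.3,interpolation=2))"
```

```text
clock 11.725 tip press mm [-133.6  -59.2  291. ] F [-0.473   1.64    5.6894] grip 0.032898463514105004
yawerr 0.0008029725186339473 z [ 0.      0.0008 -1.    ] q [-0.7405  0.1275  0.5043  1.6025 -0.0629  1.4274 -0.274 ]
[([0.5495, 0.1312, 0.2894], 0.7)]
```

View pics/c5.png

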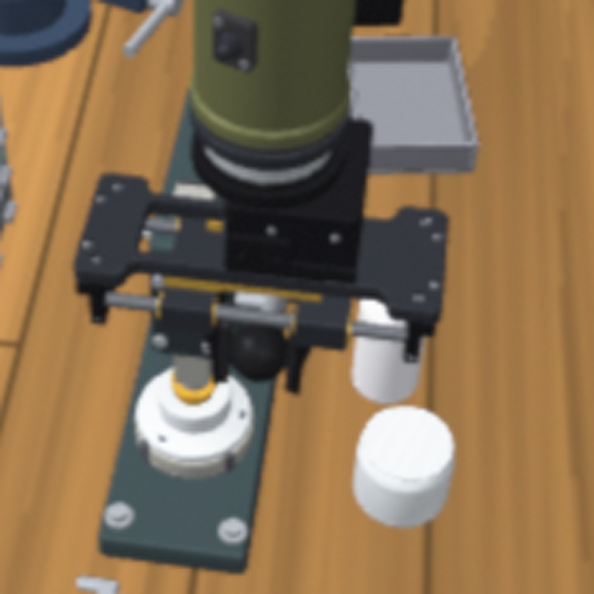

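The knob is held and follows: the network reads z 0.289 where I expected 0.290. Continuing along the arc.

Request:
arm_command --pt "0 0 0 0 -0.004 0.008 0.02" --pt "0 0 0 0 -0.004 0.008 0.02" --pt "0 0 0 0 -0.003 0.009 0.02" --pt "0 0 0 0 -0.003 0.008 0.02" --pt "0 0 0 0 -0.003 0.009 0.02" --pt "0 0 0 0 -0.003 0.009 0.02" --pt "0 0 0 0 -0.002 0.009 0.02" --pt "0 0 0 0 -0.002 0.009 0.02" --pt "0 0 0 0 0 0 0.02" --grip_force 55

```text
clock: 12.95
tool_pos: [0.5525, 0.1599, 0.2746]
eef_rot: [[0.999, -0.042, 0.001], [-0.042, -0.999, 0.004], [0.001, -0.004, -1.0]]
wrist_force: [-3.5, 5.7, 9.1]
grip_width: 0.0328
```

```bash
python3 -c "
from h import *
press(0.051)
p=viewer.snapshot('side')
print([(d['position'],d['score']) for d in viewer.place_of('lever_knob',p)])
"
```

```text
clock 12.95 tip press mm [-159.3  -59.3  223.6] F [-3.4645  5.6769  9.1031] grip 0.03276087580424485
yawerr 0.001732246013401828 z [ 0.0011  0.0043 -1.    ] q [-0.7553  0.1769  0.4853  1.6858 -0.0893  1.2978 -0.295 ]
[([0.5534, 0.1583, 0.2249], 0.46)]
```

Request:
arm_command --pt "0 0 0 0 0 0.008 0.02" --pt "0 0 0 0 0 0.008 0.02" --pt "0 0 0 0 0 0.007 0.02" --pt "0 0 0 0 0 0.006 0.02" --pt "0 0 0 0 0 0 0.02" --pt "0 0 0 0 0 0 0.02"

```text
clock: 13.8
tool_pos: [0.5525, 0.162, 0.2462]
eef_rot: [[0.999, -0.041, 0.002], [-0.041, -0.999, 0.007], [0.002, -0.008, -1.0]]
wrist_force: [-3.2, 8.7, 8.9]
grip_width: 0.0327
```

```bash
python3 -c "
from h import *
press(0.051)
"
```

```text
clock 13.8 tip press mm [-161.6  -59.3  195.2] F [-3.192   8.6869  8.935 ] grip 0.032702588373502234
yawerr 0.002992303947884259 z [ 0.0018  0.0075 -1.    ] q [-0.7518  0.1973  0.4817  1.7223 -0.1032  1.2418 -0.2863]
```

Request:
arm_command --pt "0 0 0 0 -0.001 0.004 0.02" --pt "0 0 0 0 -0.001 0.004 0.02" --pt "0 0 0 0 0 0.003 0.02" --pt "0 0 0 0 0 0 0.02" --pt "0 0 0 0 0 0 0.02"

```text
clock: 14.42
tool_pos: [0.5526, 0.162, 0.235]
eef_rot: [[0.999, -0.043, 0.001], [-0.043, -0.999, 0.005], [0.001, -0.005, -1.0]]
wrist_force: [-2.4, 5.3, 10.3]
grip_width: 0.0322
```

```bash
python3 -c "
from h import *
press(0.051)
"
```

```text
clock 14.425 tip press mm [-161.5  -59.3  184. ] F [-2.4227  5.2995 10.2789] grip 0.03219700874943221
yawerr 0.0015625008894310927 z [ 0.0009  0.0048 -1.    ] q [-0.7511  0.2075  0.4809  1.7346 -0.1062  1.2222 -0.2854]
```

```bash
python3 -c "
from h import *
press(0.051)
p=viewer.snapshot('side');save(p,'s6')
for q in ['lever_knob','ram','catch_tab','lever_arm']:print(q,[(d['position'],d['score']) for d in viewer.place_of(q,p)])
t=viewer.snapshot('top');save(t,'t6')
for q in ['lever_knob','ram','catch_tab','lever_arm']:print(q,[(d['position'],d['score']) for d in viewer.place_of(q,t)])
import cv2
A=cv2.imread('pics/s6.png')[200:350,250:400]
cv2.imwrite('pics/c6.png',cv2.resize(A,None,fx=4,fy=4,interpolation=2))"
```

```text
clock 14.425 tip press mm [-161.5  -59.3  184. ] F [-2.4227  5.2995 10.2789] grip 0.03219700874943221
yawerr 0.0015625008894310927 z [ 0.0009  0.0048 -1.    ] q [-0.7511  0.2075  0.4809  1.7346 -0.1062  1.2222 -0.2854]
lever_knob [([0.5516, 0.1623, 0.1876], 0.73)]
ram [([0.4164, 0.4044, 0.001], 0.57)]
catch_tab [([0.5921, 0.1449, 0.0002], 0.54)]
lever_arm []
lever_knob [([0.5508, 0.1599, 0.1844], 0.72), ([0.4464, 0.019, 0.0019], 0.42)]
ram []
catch_tab [([0.5583, -0.1044, 0.2504], 0.95)]
lever_arm [([0.5457, -0.0261, 0.1909], 0.9)]
```

View pics/c6.png

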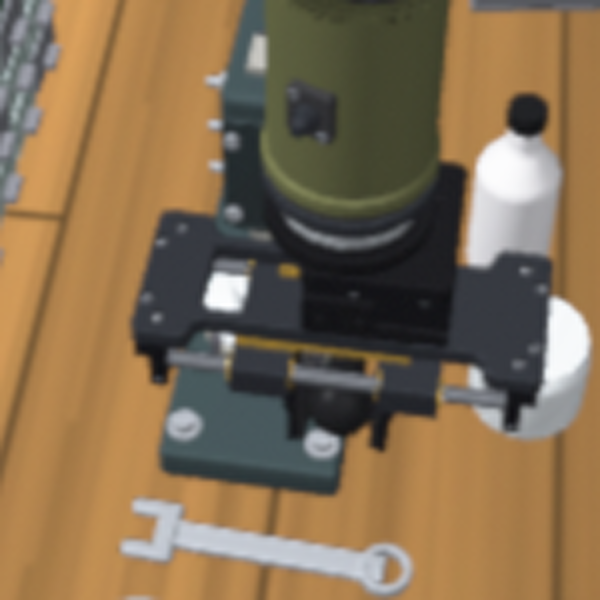

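The fingers still hold the knob, now at z of about 0.186. The steep rise in force hasn't come yet, so I keep going in small steps.

Request:
arm_command --pt "0 0 0 0 0 0.003 0.02" --pt "0 0 0 0 0 0.002 0.02" --pt "0 0 0 0 0 0 0.02" --grip_force 60

```text
clock: 15.3
tool_pos: [0.5526, 0.1619, 0.231]
eef_rot: [[0.999, -0.043, 0.001], [-0.043, -0.999, 0.005], [0.001, -0.005, -1.0]]
wrist_force: [-6.0, 5.5, 15.5]
grip_width: 0.0316
```

```bash
python3 -c "
from h import *
press(0.051)
"
```

```text
clock 15.3 tip press mm [-161.5  -59.2  180. ] F [-5.9627  5.5111 15.5165] grip 0.031615827297317295
yawerr 0.0014773012873652708 z [ 0.001   0.0051 -1.    ] q [-0.7501  0.2107  0.4807  1.7395 -0.1083  1.2143 -0.2836]
```

Request:
arm_command --pt "0 0 0 0 0 0.002 0.02" --pt "0 0 0 0 0 0.002 0.02" --pt "0 0 0 0 0 0 0.02"

```text
clock: 15.68
tool_pos: [0.5526, 0.1617, 0.2278]
eef_rot: [[0.999, -0.043, 0.001], [-0.043, -0.999, 0.005], [0.001, -0.005, -1.0]]
wrist_force: [-7.0, 5.1, 20.3]
grip_width: 0.0323
```

```bash
python3 -c "
from h import *
press(0.051)
p=viewer.snapshot('side')
print([(d['position'],d['score']) for d in viewer.place_of('lever_knob',p)])
t=viewer.snapshot('top')
print([(d['position'],d['score']) for d in viewer.place_of('lever_knob',t)])
"
```

```text
clock 15.675 tip press mm [-161.3  -59.2  176.8] F [-7.0125  5.052  20.3454] grip 0.03228572881839936
yawerr 0.0012949128502926094 z [ 0.001   0.0053 -1.    ] q [-0.7493  0.2132  0.4805  1.7433 -0.1099  1.2082 -0.2822]
[([0.5533, 0.1596, 0.18], 0.46)]
[([0.5509, 0.1563, 0.1751], 0.76)]
```

Request:
arm_command --pt "0 0 0 0 0 0.002 0.02" --pt "0 0 0 0 0 0.001 0.02" --pt "0 0 0 0 0 0 0.02" --pt "0 0 0 0 0 0 0.02" --pt "0 0 0 0 0 0 0.02" --pt "0 0 0 0 0 0 0.02"

```text
clock: 16.62
tool_pos: [0.5527, 0.1616, 0.2255]
eef_rot: [[0.999, -0.043, 0.001], [-0.043, -0.999, 0.005], [0.001, -0.006, -1.0]]
wrist_force: [-7.8, 3.6, 22.5]
grip_width: 0.0317
```

Request:
arm_command --pt "0 0 0 0 0 0 0.02" --pt "0 0 0 0 0 0 0.02" --pt "0 0 0 0 0 0 0.02" --pt "0 0 0 0 0 0 0.02" --pt "0 0 0 0 0 0 0.02" --pt "0 0 0 0 0 0 0.02" --pt "0 0 0 0 0 0 0.02" --pt "0 0 0 0 0 0 0.02"

```text
clock: 17.62
tool_pos: [0.5527, 0.1616, 0.2255]
eef_rot: [[0.999, -0.043, 0.001], [-0.043, -0.999, 0.006], [0.001, -0.006, -1.0]]
wrist_force: [-7.8, 4.6, 22.6]
grip_width: 0.032
```

```bash
python3 -c "
from h import *
press(0.051)
p=viewer.snapshot('side');save(p,'s7')
print([(d['position'],d['score']) for d in viewer.place_of('lever_knob',p)])
t=viewer.snapshot('top');save(t,'t7')
for q in ['lever_knob','catch_tab','wrench','bearing','oil_bottle','grease_tin','mug']:print(q,[(d['position'],round(d['score'],2)) for d in viewer.place_of(q,t)][:1])
import cv2
A=cv2.imread('pics/s7.png')[210:360,250:400];B=cv2.imread('pics/t7.png')[190:340,220:370]
cv2.imwrite('pics/c7.png',cv2.resize(np.hstack([A,B]),None,fx=2.66,fy=2.66,interpolation=2))"
```

```text
clock 17.625 tip press mm [-161.1  -59.2  174.5] F [-7.8326  4.611  22.5926] grip 0.03195482824256223
yawerr 0.0010781274638100233 z [ 0.0011  0.0055 -1.    ] q [-0.7487  0.2151  0.4804  1.7461 -0.1112  1.2036 -0.2811]
[([0.5537, 0.1597, 0.1759], 0.52)]
lever_knob [([0.5511, 0.161, 0.1751], 0.85)]
catch_tab [([0.5599, -0.1058, 0.2505], 0.9)]
wrench [([0.5907, 0.1447, 0.0017], 0.86)]
bearing []
oil_bottle [([0.4575, -0.0945, -0.0025], 0.77)]
grease_tin [([0.4485, 0.0181, -0.0004], 0.84)]
mug [([0.6263, 0.3511, -0.0047], 0.96)]
```

View pics/c7.png

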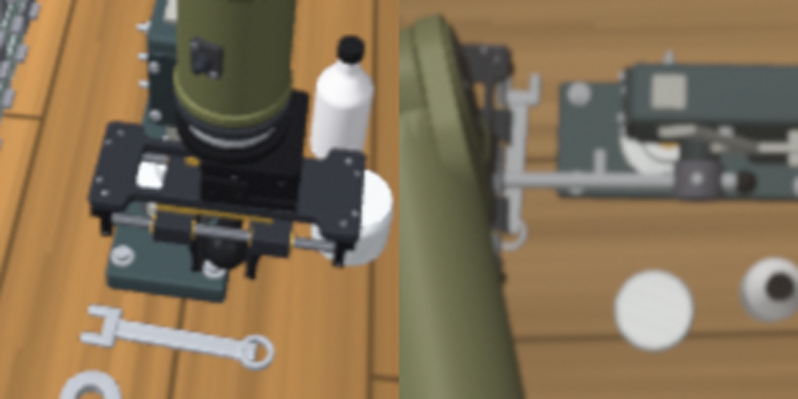

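The lever is just past level, at about 0.95 rad. The upward force holds at 22.6 N, the fingers are still on the knob, the catch is back and the loose items I checked haven't moved. Handing in.

```bash
python3 -c "
from h import *
print(ctrl.job_done())
press(0.051)"
```

```text
the job is handed in; nothing more can be done
None
the job is handed in; nothing more can be done
```

I flipped the safety catch back with the closed fingertips, gripped the lever knob at 45–60 N and pulled the lever down its arc past level. I handed in the job at about 17.7 s while still holding it down; no verdict is reported.

**Last checks before hand-in**
- **Lever:** the knob was at z ≈ 0.1755 m in both cameras, which puts the lever at about 0.95 rad, past the 0.875 rad seating point.
- **Force:** the upward force at the wrist held steady at about 22.6 N for 1 s. While the bush was sliding it was about 9–10 N, so the ram should be bearing on a seated bush.
- **Bush:** I could not see the flange directly because the gripper hid it, so seating is inferred from the lever angle and the rise in force. The network's only reading for the ram during the hold was a false match out on the bench.
- **Catch:** the tab was at z ≈ 0.25 m, about 0.95 rad, so it was still flipped back.
- **Other items:** the wrench, oil bottle, tin and mug were within about 5 mm of where they started. The network did not find the bearing in the last picture. I did not re-measure the hammer or tray, but nothing went near them.
- **Grip width:** the fingers read about 32 mm on the 35 mm knob. I took that as give in the pads or the grip being slightly off-centre; the knob did not slip.

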